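# Rack the capping chucks by size

## Robot

A 7-joint arm with a two-finger parallel gripper is mounted at the origin on the work surface. World frame = base frame: x ahead of the robot, y to its left, z up, the work surface at z = 0. Lengths are in m, angles in degrees, forces in N, time in s.
With the tool pointing down it reaches from about 0.425 to 0.875 m from the base axis. Payload 4.7 kg.
Tool frame: the origin (TCP) lies at the very end of the fingers, on their centre line; the grasp point (between the pads) lies 19 mm behind it; y points along the fingers, z is the direction in which the jaws open and shut, and the axes are right-handed (so a half turn about y gives the same grasp; the last joint's range is limited). The gripper opens to 87 mm and grips with 3 to 60 N. Pads are 19 mm wide; open, the fingers measure 117 mm over their backs; the gripper's body (75 mm by 190 mm) begins 51 mm behind the grasp point.
Start: joints at [65.438, 18.392, -4.016, 83.108, 1.295, 78.541, -3.26], TCP at [0.278, -0.587, 0.223] pointing down, gripper open.
Joint ranges: [-163.93, 163.93], [-17.29, 119.83], [-79.2, 71.16], [3.27, 140.29], [-89.18, 269.18], [5.43, 117.66], [-154.24, 154.24]. Speed limits (degrees/s): [147.25, 147.25, 180, 180, 180, 180, 180].

## Interface

Orientations are given as [roll, pitch, yaw] about the fixed x, y, z axes, in that order (R = Rz(yaw) Ry(pitch) Rx(roll)).
In Python, from cell import env gives the robot as it stands.
- The arm moves only by the shell command python3 -m pendant 'ROWS' [FORCE]. ROWS is JSON, one flat list of numbers, 7 for each row, row after row: the shift along the world's x, y, z in units of 40 mm (1.0 is 40 mm), then the turn, a rotation vector about the world's x, y, z in units of 10 degrees (1.0 is 10 degrees), then the finger opening in mm, from 0 to 87. In form: [x, y, z, wx, wy, wz, jaw, x, y, z, wx, wy, wz, jaw, ...]. A call has 1 to 10 rows; each row shifts and turns the commanded pose from where the row before left it; what a row does not reach is not made up. A row lasts 1/8 s, in which the tool goes at most 62.5 mm and 10.7 degrees, less where a joint would pass 70% of its speed; a pose out of reach is approached as far as the arm can. A call is refused whole if a number of a shift passes 1 or a number of a turn 1, either way. A call with a gripper value outside its range is refused whole. The fingers move at their own pace and stop on an object; FORCE is the grip in N (left out, the last holds). Time passes only in rows, so rows that do not move let the fingers close. It gives the time, the measured TCP pose, the force and the opening at its end, in the units of the state.
- env.get_obs(): the state, without advancing time (a new reading comes with each control period).
- env.read_camera(name): name is "scene" or "top" or "wrist"; returns a dict with "image" (384x512x3 uint8, red, green, blue), "fx", "fy", "cx", "cy" (pixels), "cam_to_world" (4x4, takes a point from camera to world coordinates). Camera axes: x right, y up, looking along -z (the intrinsics and any distortion apply to the point x, -y, -z); pixel columns grow to the right and rows downward; lengths in m; the calibration is good to about 2 mm. A picture is of the moment at which its call begins. There is no depth.
- env.sign_off(): hands the job in, once; it reports no verdict.
The state is a dict: "time_s": time; "qpos": joint angles; "joint_velocities": joint speeds; "effort": joint torques, N m; "tool_pos": TCP position; "tool_rot": TCP orientation; "force": force on the tool from outside, world axes, zero at the start; "wrist_torque": the same for the moment, N m; "grip_width": finger opening in m.
Only numpy, scipy, OpenCV 4.12 (cv2) and the standard library are available. Lean on these libraries where they do the work, as an engineer would, in place of code of your own. Each camera call takes 0.05 s, during which the arm holds its last target.

## Task

Line up the four capping chucks on the rack rail in order of size, one standing upright on the middle of each round mark, the smallest on the mark next to the green block and the largest on the mark next to the black block. Set each down gently, without dropping it or tipping it over, and leave the jar, the bottle and the two loose caps where they are.

Things in the scene. Friction and masses are not known exactly. Their poses are not given: they have to be found in the camera images.
- chuck_s_center (a point): The smallest capping chuck: an upright bare-aluminium cylinder 36 mm in diameter and 30 mm tall with a dark groove line, and on top of it an orange round shank 20 mm in diameter and 34 mm tall to hold it by; 64 mm tall in all. The point is on its axis half-way up, 32 mm above its underside (the shoulder where the shank starts is 30 mm above the underside). z is up; round, so yaw is meaningless. Loose, stands on the bench at the start.
- chuck_m_center (a point): The second smallest capping chuck: an upright bare-aluminium cylinder 45 mm in diameter and 36 mm tall with a dark groove line, and on top of it an orange round shank 20 mm in diameter and 34 mm tall to hold it by; 70 mm tall in all. The point is on its axis half-way up, 35 mm above its underside (the shoulder where the shank starts is 36 mm above the underside). z is up; round, so yaw is meaningless. Loose, stands on the bench at the start.
- chuck_l_center (a point): The second largest capping chuck: an upright bare-aluminium cylinder 54 mm in diameter and 42 mm tall with a dark groove line, and on top of it an orange round shank 20 mm in diameter and 34 mm tall to hold it by; 76 mm tall in all. The point is on its axis half-way up, 38 mm above its underside (the shoulder where the shank starts is 42 mm above the underside). z is up; round, so yaw is meaningless. Loose, stands on the bench at the start.
- chuck_xl_center (a point): The largest capping chuck: an upright bare-aluminium cylinder 63 mm in diameter and 48 mm tall with a dark groove line, and on top of it an orange round shank 20 mm in diameter and 34 mm tall to hold it by; 82 mm tall in all. The point is on its axis half-way up, 41 mm above its underside (the shoulder where the shank starts is 48 mm above the underside). z is up; round, so yaw is meaningless. Loose, stands on the bench at the start.
- mark_a: One of four flat round marks in a straight row on the rack rail, blue with a white rim and white centre dot, 72 mm in diameter, about 1 mm thick (only painted: a chuck stands on the rail surface itself), 84 mm from centre to centre. The marks follow each other a, b, c, d along the rail's -y direction. Origin: centre of the mark, on the rail's top face, 12 mm above the bench; y along the row.
- mark_b: One of four flat round marks in a straight row on the rack rail, blue with a white rim and white centre dot, 72 mm in diameter, about 1 mm thick (only painted: a chuck stands on the rail surface itself), 84 mm from centre to centre. The marks follow each other a, b, c, d along the rail's -y direction. Origin: centre of the mark, on the rail's top face, 12 mm above the bench; y along the row.
- mark_c: One of four flat round marks in a straight row on the rack rail, blue with a white rim and white centre dot, 72 mm in diameter, about 1 mm thick (only painted: a chuck stands on the rail surface itself), 84 mm from centre to centre. The marks follow each other a, b, c, d along the rail's -y direction. Origin: centre of the mark, on the rail's top face, 12 mm above the bench; y along the row.
- mark_d: One of four flat round marks in a straight row on the rack rail, blue with a white rim and white centre dot, 72 mm in diameter, about 1 mm thick (only painted: a chuck stands on the rail surface itself), 84 mm from centre to centre. The marks follow each other a, b, c, d along the rail's -y direction. Origin: centre of the mark, on the rail's top face, 12 mm above the bench; y along the row.
- green_block: Green block fixed on one end of the rail, which may be either end (a black block of the same shape stands on the other end). Origin: centre of its underside, on the rail's top face; 64 mm from the centre of the nearest mark. 70 mm across the rail, 28 mm along it, 20 mm tall.
- rail: The rack rail: a dark steel bar 90 mm wide (its x), 420 mm long (its y) and 12 mm thick, fixed on the bench. (Near it, not to be disturbed: a round clear jar with white lid, 84 mm wide and 85 mm tall, to the left; an amber bottle, 54 mm wide and 140 mm tall, to the right; two white caps, 30 mm wide and 18 mm tall, beyond the rail; all more than 40 mm clear of chucks and rail.) Origin: centre of its underside, on the bench.
There are look-alikes about, which are no part of the job. Leave any blue or yellow look-alike of the part that bears chuck_xl_center alone. What is shaped like the part that bears chuck_l_center but red or yellow is not meant.

How it is judged:
By the outcome, as a careful person would: the job done as asked, in the order asked, and still so for the second after the job is handed in, with the robot touching nothing.
It also fails if it takes over 101 s, if anything falls off the work surface, if the arm or the gripper's body presses on something with over 40 N, if the wrist force passes 120 N, or if a joint passes its speed limit or range.

## Working session

There is one attempt and no reset: what is moved stays moved. The work goes in short steps, Python scripts to look and compute and a shell command to move; the robot and the scene stay as the last step left them, time stands still between calls to the robot, and variables do not carry over. Pictures are saved under pics/ and viewed, and the job is handed in when it is done.

```bash
mkdir -p pics; ls; cat > h.py <<'E'
from cell import env
import numpy as np, cv2
def snap(n,f):
    c=env.read_camera(n); cv2.imwrite('pics/'+f,cv2.cvtColor(c['image'],cv2.COLOR_RGB2BGR)); 
    np.savez('pics/'+f+'.npz',**{k:v for k,v in c.items()})
    return c
def load(f): return dict(np.load('pics/'+f+'.npz',allow_pickle=True))
def world(c,u,v,z):
    d=np.array([(u-c['cx'])/c['fx'],-(v-c['cy'])/c['fy'],-1.]); T=c['cam_to_world']
    D=T[:3,:3]@d; o=T[:3,3]; return o+D*(z-o[2])/D[2]
def pix(c,p):
    T=c['cam_to_world']; q=T[:3,:3].T@(np.array(p)-T[:3,3]); return c['cx']+c['fx']*q[0]/-q[2], c['cy']-c['fy']*q[1]/-q[2]
def crop(f,u0,v0,w,h,s,g):
    i=cv2.imread('pics/'+f)[v0:v0+h,u0:u0+w]; cv2.imwrite('pics/'+g,cv2.resize(i,None,fx=s,fy=s,interpolation=cv2.INTER_CUBIC))
E
python3 - <<'E'
from h import *
for n in("scene","top","wrist"):
    c=snap(n,n+'0.png'); print(n,c.keys(),c['fx'],c['cx'],c['cy'],np.round(c['cam_to_world'],3).tolist())
print(env.get_obs())
E
```

```text
pics
scene dict_keys(['image', 'fx', 'fy', 'cx', 'cy', 'cam_to_world']) 476.73632426623976 249.96808949340357 197.2414481901925 [[0.892, -0.324, 0.316, 0.792], [0.453, 0.643, -0.617, -0.522], [-0.003, 0.693, 0.721, 0.649], [0.0, 0.0, 0.0, 1.0]]
top dict_keys(['image', 'fx', 'fy', 'cx', 'cy', 'cam_to_world']) 358.15455319918055 257.00009541690275 189.55285629854 [[-0.029, 0.998, -0.05, 0.471], [-0.999, -0.03, -0.025, 0.001], [-0.027, 0.05, 0.998, 0.859], [0.0, 0.0, 0.0, 1.0]]
wrist dict_keys(['image', 'fx', 'fy', 'cx', 'cy', 'cam_to_world']) 264.99106805329006 257.5922171940122 192.43471444579885 [[0.43, 0.864, 0.264, 0.351], [-0.903, 0.412, 0.123, -0.553], [-0.002, -0.291, 0.957, 0.383], [0.0, 0.0, 0.0, 1.0]]
{'time_s': 0.15, 'qpos': array([65.43772522, 18.42878929, -4.01437266, 83.15739917,  1.2956215 ,
       78.54111939, -3.26024267]), 'joint_velocities': array([ 0.052275  , -0.17457167,  0.09388447, -0.20055714,  0.00407103,
        0.04043965,  0.03924491]), 'effort': array([ 3.59816113e-05, -4.91793895e+01, -4.04718658e-01, -3.12877929e+01,
       -6.40762202e-02,  4.04639414e-02,  1.01585140e-04]), 'tool_pos': array([ 0.27826975, -0.58697249,  0.22173112]), 'tool_rot': array([-9.00820636e+01, -5.98591746e-03, -1.54629578e+02]), 'force': array([ 0.43681187,  0.09985613, -0.48725876]), 'wrist_torque': array([-0.01317498,  0.01629283,  0.00599343]), 'grip_width': 0.08762526733002647}
```

View pics/scene0.png

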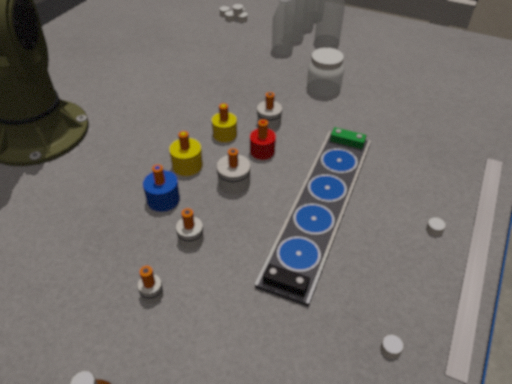

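View pics/top0.png

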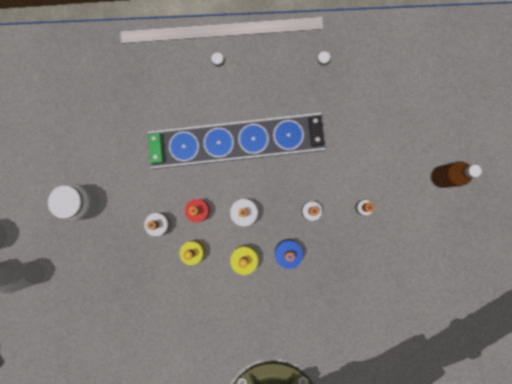

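The aluminium chuck candidates in the top view are at (156,224), (244,212), (313,211) and (365,208). The look-alikes are red (197,210), yellow (192,253), yellow (244,261) and blue (289,254). Green is at the +y end of the rail. Next I check the sizes in a close crop.

```bash
python3 - <<'E'
from h import *
crop('top0.png',140,105,250,180,3.2,'t1.png'); crop('scene0.png',120,80,250,230,2.6,'s1.png')
E
```

```text
(no output)
```

View pics/t1.png

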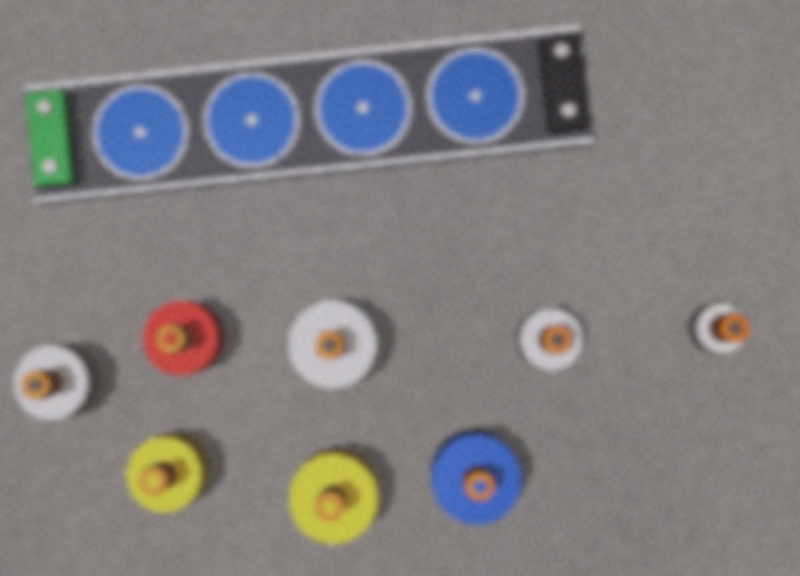

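View pics/s1.png

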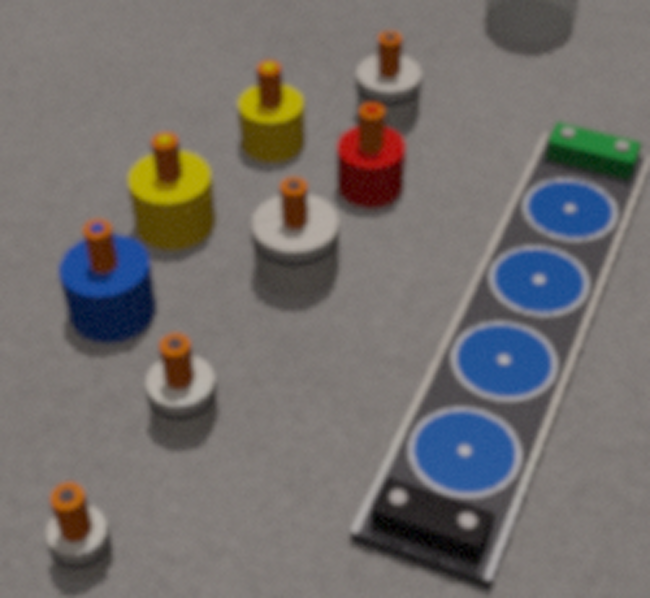

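```bash
python3 - <<'E'
from h import *
c=load('top0.png'); g=lambda x,y:(140+(x+.5)/3.2-.5,105+(y+.5)/3.2-.5)
for n,p,z,q,zt in [('s',(721,329),.03,(735,327),.064),('m',(551,340),.036,(557,339),.070),('l',(52,382),.042,(37,384),.076),('xl',(332.5,344),.048,(330,344),.082)]:
    print(n,world(c,*g(*p),z)[:2].round(4),world(c,*g(*q),zt)[:2].round(4))
M=[]
for n,p in zip('abcd',[(140,132),(251,120),(362.5,107),(475,96)]): M.append(world(c,*g(*p),.012)[:2]);print(n,M[-1].round(4))
print(np.linalg.norm(np.diff(M,axis=0),axis=1))
c=load('scene0.png'); g=lambda x,y:(120+(x+.5)/2.6-.5,80+(y+.5)/2.6-.5)
for n,p,z in [('a',(570,208),.012),('b',(539,279),.012),('c',(504,359),.012),('d',(465,450),.012),('s',(69,495),.064),('m',(176,344),.07),('l',(390,38),.076),('xl',(293,186),.082)]: print(n,world(c,*g(*p),z)[:2].round(4))
o=env.get_obs(); from scipy.spatial.transform import Rotation as R
print(R.from_euler('xyz',o['tool_rot'],degrees=True).as_matrix().round(3))
E
```

```text
s [ 0.4641 -0.2246] [ 0.4654 -0.225 ]
m [ 0.4597 -0.1021] [ 0.4608 -0.102 ]
l [0.4399 0.2557] [0.4401 0.2555]
xl [0.4615 0.0534] [0.4619 0.0529]
a [0.6236 0.1958]
b [0.6299 0.1123]
c [0.6368 0.0286]
d [ 0.6422 -0.0554]
[0.08382811 0.08393157 0.08416802]
a [0.6254 0.1972]
b [0.6314 0.1134]
c [0.6374 0.0296]
d [ 0.6438 -0.0542]
s [ 0.4667 -0.2239]
m [ 0.4626 -0.1019]
l [0.4425 0.2556]
xl [0.463 0.053]
[[-0.904 -0.001  0.428]
 [-0.428  0.001 -0.904]
 [ 0.    -1.    -0.001]]
```

```bash
python3 -m pendant '[0.47,0.91,0,0,0,0.65,60, 0.47,0.91,0,0,0,0.65,60, 0.47,0.91,0,0,0,0.65,60, 0.47,0.91,0,0,0,0.65,60, 0.47,0.91,0,0,0,0.65,60, 0.47,0.91,0,0,0,0.65,60, 0.47,0.91,0,0,0,0.65,60, 0.47,0.91,0,0,0,0.65,60, 0.47,0.91,-0.5,0,0,0.65,60, 0.47,0.91,-0.5,0,0,0.65,60]' 30
python3 -m pendant '[0,0,0,0,0,0,60,0,0,0,0,0,0,60]'
python3 - <<'E'
from h import *
snap('wrist','w1.png')
from scipy.spatial.transform import Rotation as R
o=env.get_obs();print(R.from_euler('xyz',o['tool_rot'],degrees=True).as_matrix().round(3),o['qpos'].round(1))
E
```

```text
time_s: 1.4
tool_pos: [0.4669, -0.2222, 0.1822]
tool_rot: [-90.0, -0.0, -89.4]
force: [0.1, 0.3, -1.1]
grip_width: 0.06
time_s: 1.65
tool_pos: [0.4662, -0.2241, 0.1826]
tool_rot: [-90.0, -0.0, -89.7]
force: [-0.5, 1.0, 0.3]
grip_width: 0.06
[[ 0.004  0.     1.   ]
 [-1.    -0.001  0.004]
 [ 0.001 -1.     0.   ]] [ 46.9   4.9 -25.3 104.1   2.3  71.4  21.2]
```

View pics/w1.png

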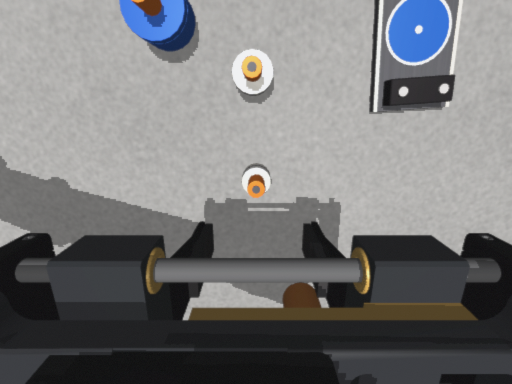

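The wrist view shows the small chuck's shank top at (256,189), the m chuck's at (252,67) and mark d's dot at (418,30). I'll check those positions.

```bash
python3 - <<'E'
from h import *
c=load('w1.png')
for n,p,z in [('s',(256.5,189),.064),('m',(252,67),.07),('d',(418,30),.012)]: print(n,world(c,*p,z).round(4))
E
```

```text
s [ 0.4651 -0.2252  0.064 ]
m [ 0.4602 -0.1035  0.07  ]
d [ 0.6422 -0.0565  0.012 ]
```

```bash
python3 -m pendant '[0,0,-0.7,0,0,0,60, 0,0,-0.8,0,0,0,60, 0,0,-0.8,0,0,0,60, 0,0,-0.7,0,0,0,60, 0,0,-0.4,0,0,0,60, 0,0,-0.26,0,0,0,60, 0,0,0,0,0,0,60]'
python3 -m pendant '[0,0,0,0,0,0,0, 0,0,0,0,0,0,0, 0,0,0,0,0,0,0, 0,0,0,0,0,0,0, 0,0,0,0,0,0,0, 0,0,0,0,0,0,0]'
```

```text
time_s: 2.58
tool_pos: [0.4664, -0.2236, 0.0361]
tool_rot: [-90.0, 0.0, -89.7]
force: [0.5, -0.1, -0.3]
grip_width: 0.06
time_s: 3.32
tool_pos: [0.4662, -0.2233, 0.0361]
tool_rot: [-90.0, 0.0, -89.6]
force: [-0.8, -0.2, 0.8]
grip_width: 0.0197
```

```bash
python3 -m pendant '[0,0,0.3,0,0,0,0, 0,0,0.6,0,0,0,0, 0,0,0.75,0,0,0,0, 0,0.2,0.6,0,0,0,0, 0.15,0.5,0,0,0,0,0, 0.35,0.8,0,0,0,0,0, 0.35,0.8,0,0,0,0,0, 0.35,0.8,0,0,0,0,0, 0.35,0.8,0,0,0,0,0, 0.35,0.8,0,0,0,0,0]'
python3 -m pendant '[0.35,0.8,0,0,0,0,0, 0.35,0.8,0,0,0,0,0, 0.35,0.8,0,0,0,0,0, 0.35,0.8,0,0,0,0,0, 0.35,0.8,0,0,0,0,0, 0.25,0.8,0,0,0,0,0, 0.2,0.5,0,0,0,0,0, 0.2,0.32,0,0,0,0,0, 0,0,0,0,0,0,0, 0,0,0,0,0,0,0]'
python3 - <<'E'
from h import *
snap('wrist','w2.png');snap('scene','s2.png')
E
```

```text
time_s: 4.58
tool_pos: [0.543, -0.0343, 0.1269]
tool_rot: [-90.0, -0.0, -89.6]
force: [-0.4, -0.1, -2.2]
grip_width: 0.0193
time_s: 5.82
tool_pos: [0.6386, 0.1878, 0.126]
tool_rot: [-90.0, -0.1, -89.7]
force: [0.4, -0.9, -1.5]
grip_width: 0.0196
```

View pics/w2.png

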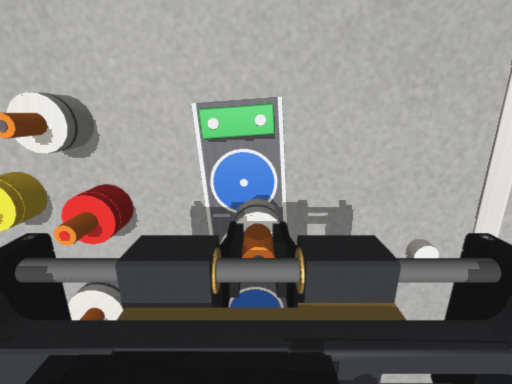

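View pics/s2.png

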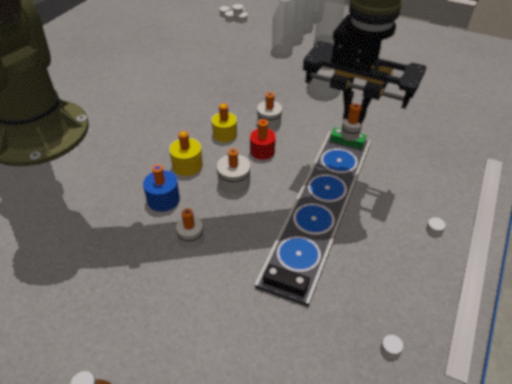

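```bash
python3 - <<'E'
from h import *
c=load('w2.png')
for p,z in [((244,183),.012)]: print(world(c,*p,z).round(4))
c=load('s2.png')
crop('s2.png',310,80,100,75,6,'s2c.png')
E
python3 -m pendant '[-0.36,0.24,0,0,0,0,0, 0,0,-0.4,0,0,0,0, 0,0,0,0,0,0,0, 0,0,0,0,0,0,0]'
```

```text
[0.6241 0.1945 0.012 ]
time_s: 6.42
tool_pos: [0.6241, 0.1986, 0.1098]
tool_rot: [-90.0, -0.0, -89.7]
force: [0.9, 0.5, -1.5]
grip_width: 0.0188
```

View pics/s2c.png

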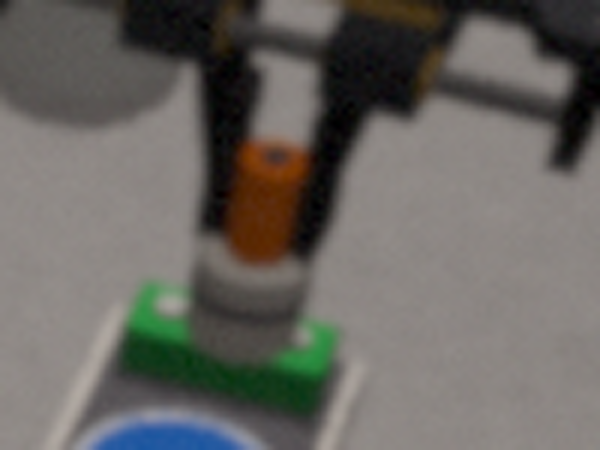

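```bash
python3 -m pendant '[0,-0.05,-0.4,0,0,0,0, 0,0,-0.4,0,0,0,0, 0,0,-0.3,0,0,0,0, 0,0,-0.2,0,0,0,0, 0,0,-0.12,0,0,0,0, 0,0,-0.05,0,0,0,0, 0,0,0,0,0,0,0, 0,0,0,0,0,0,0]'
python3 -m pendant '[0,0,-0.03,0,0,0,0, 0,0,0,0,0,0,0, 0,0,0,0,0,0,0]'
```

```text
time_s: 7.42
tool_pos: [0.6244, 0.1972, 0.0519]
tool_rot: [-89.9, 0.0, -89.6]
force: [0.3, 0.3, -1.5]
grip_width: 0.0194
time_s: 7.8
tool_pos: [0.6241, 0.1971, 0.0502]
tool_rot: [-90.0, -0.0, -89.6]
force: [0.0, -0.4, -1.0]
grip_width: 0.0195
```

```bash
python3 -m pendant '[0,0,-0.03,0,0,0,0, 0,0,0,0,0,0,0, 0,0,0,0,0,0,0]'
python3 -m pendant '[0,0,-0.025,0,0,0,0, 0,0,0,0,0,0,0, 0,0,0,0,0,0,0]'
```

```text
time_s: 8.18
tool_pos: [0.6241, 0.1971, 0.0489]
tool_rot: [-90.0, -0.0, -89.6]
force: [0.6, 0.5, -2.0]
grip_width: 0.0191
time_s: 8.55
tool_pos: [0.6242, 0.1971, 0.0481]
tool_rot: [-90.0, 0.0, -89.6]
force: [-0.5, 0.7, 0.5]
grip_width: 0.0192
```

```bash
python3 -m pendant '[0,0,0,0,0,0,30, 0,0,0,0,0,0,60, 0,0,0,0,0,0,60, 0,0,0,0,0,0,60, 0,0,0.3,0,0,0,60, 0,0,0.6,0,0,0,60, 0,0,0.7,0,0,0,60, 0,0,0.5,0,0,0,60, -0.3,-0.5,0.2,0,0,0,60, -0.45,-0.8,0,0,0,0,60]'
python3 -m pendant '[-0.45,-0.85,0,0,0,0,60, -0.45,-0.85,0,0,0,0,60, -0.45,-0.85,0,0,0,0,60, -0.45,-0.85,0,0,0,0,60, -0.45,-0.85,0,0,0,0,60, -0.45,-0.85,0,0,0,0,60, -0.4,-0.7,0,0,0,0,60, -0.23,-0.39,0,0,0,0,60, 0,0,0,0,0,0,60, 0,0,0,0,0,0,60]'
python3 - <<'E'
from h import *
snap('wrist','w3.png');snap('scene','s3.png');snap('top','t3.png')
E
```

```text
time_s: 9.8
tool_pos: [0.5944, 0.1463, 0.1415]
tool_rot: [-89.9, 0.1, -89.5]
force: [1.1, -0.7, -0.1]
grip_width: 0.0604
time_s: 11.05
tool_pos: [0.4615, -0.1015, 0.1404]
tool_rot: [-89.9, 0.0, -89.6]
force: [0.5, 0.7, -0.2]
grip_width: 0.0596
```

View pics/w3.png

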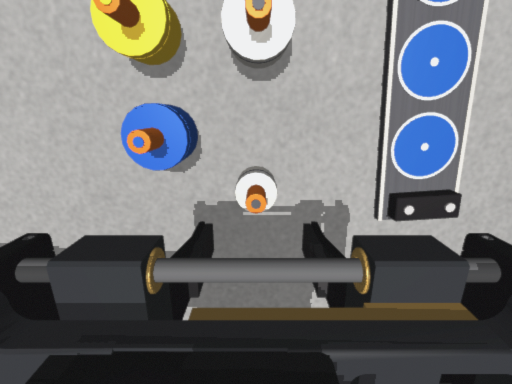

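View pics/s3.png

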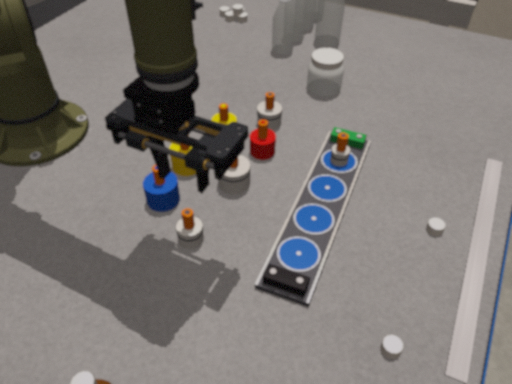

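View pics/t3.png

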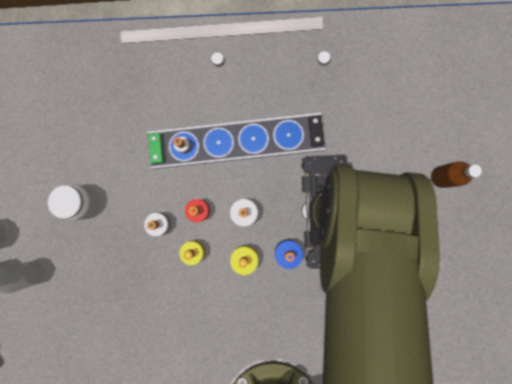

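Chuck s stands centred on mark a (scene view, shank top at (343,138)). Next is m, whose shank top is at (256,203) in the wrist view.

```bash
python3 - <<'E'
from h import *
c=load('w3.png')
for p,z in [((256,203.5),.07),((425,147),.012),((434,62),.012),((259,7),.082)]: print(world(c,*p,z).round(4))
crop('s3.png',310,120,75,60,8,'s3c.png');crop('t3.png',145,110,75,60,8,'t3c.png')
E
python3 -m pendant '[0,-0.02,-0.4,0,0,0,60, 0,0,-0.6,0,0,0,60, 0,0,-0.6,0,0,0,60, 0,0,-0.4,0,0,0,60, 0,0,-0.3,0,0,0,60, 0,0,-0.16,0,0,0,60, 0,0,0,0,0,0,60]'
python3 -m pendant '[0,0,0,0,0,0,0, 0,0,0,0,0,0,0, 0,0,0,0,0,0,0, 0,0,0,0,0,0,0, 0,0,0,0,0,0,0, 0,0,0,0,0,0,0]'
```

```text
[ 0.4603 -0.1026  0.07  ]
[ 0.6434 -0.0563  0.012 ]
[0.6362 0.0276 0.012 ]
[0.4614 0.0503 0.082 ]
time_s: 12.08
tool_pos: [0.4609, -0.1033, 0.0414]
tool_rot: [-90.0, 0.0, -89.6]
force: [-0.6, -0.7, 0.6]
grip_width: 0.0601
time_s: 12.82
tool_pos: [0.4607, -0.1034, 0.0415]
tool_rot: [-90.0, -0.0, -89.6]
force: [-1.2, 0.7, 0.7]
grip_width: 0.0191
```

View pics/s3c.png

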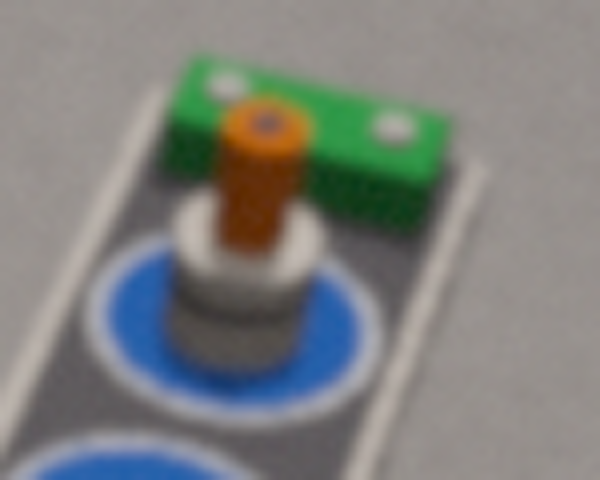

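View pics/t3c.png

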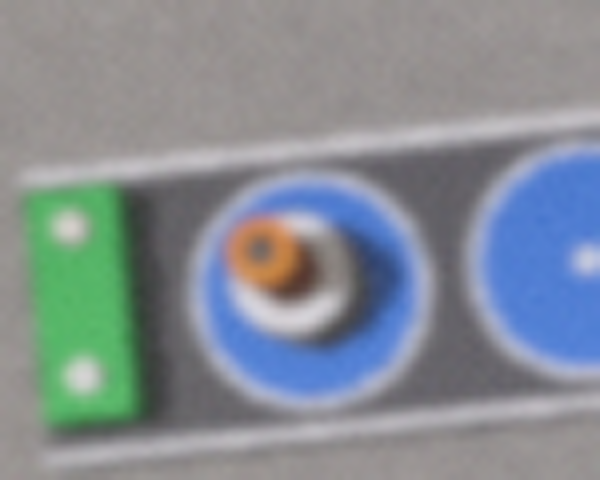

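```bash
python3 - <<'E'
from h import *
g=lambda x,y,o:(o[0]+(x+.5)/8-.5,o[1]+(y+.5)/8-.5)
c=load('t3.png')
for p,z in [((262,248),.076),((293,275),.042),((312,290),.012)]: print(world(c,*g(*p,(145,110)),z).round(4))
c=load('s3.png')
for p,z in [((267,122),.076),((248,237),.042),((236,326),.012)]: print(world(c,*g(*p,(310,120)),z).round(4))
E
```

```text
[0.6245 0.1945 0.076 ]
[0.623 0.194 0.042]
[0.6238 0.1955 0.012 ]
[0.625 0.196 0.076]
[0.6257 0.194  0.042 ]
[0.6262 0.1955 0.012 ]
```

```bash
python3 -m pendant '[0,0,0.3,0,0,0,0, 0,0,0.6,0,0,0,0, 0,0,0.75,0,0,0,0, 0,0,0.6,0,0,0,0, 0.3,0.3,0,0,0,0,0, 0.55,0.6,0,0,0,0,0, 0.6,0.8,0,0,0,0,0, 0.6,0.8,0,0,0,0,0, 0.6,0.8,0,0,0,0,0, 0.6,0.8,0,0,0,0,0]'
python3 -m pendant '[0.55,0.7,0,0,0,0,0, 0.3,0.4,0,0,0,0,0, 0.14,0.18,0,0,0,0,0, 0,0,-0.4,0,0,0,0, 0,0,0,0,0,0,0, 0,0,0,0,0,0,0]'
```

```text
time_s: 14.08
tool_pos: [0.5916, 0.0615, 0.1321]
tool_rot: [-90.0, -0.0, -89.7]
force: [-0.4, -0.4, -1.6]
grip_width: 0.0192
time_s: 14.82
tool_pos: [0.63, 0.1105, 0.1152]
tool_rot: [-90.0, -0.1, -89.7]
force: [0.4, -0.4, -2.1]
grip_width: 0.0194
```

```bash
python3 -m pendant '[0,0.03,-0.4,0,0,0,0, 0,0,-0.4,0,0,0,0, 0,0,-0.3,0,0,0,0, 0,0,-0.2,0,0,0,0, 0,0,-0.12,0,0,0,0, 0,0,-0.05,0,0,0,0, 0,0,0,0,0,0,0, 0,0,-0.02,0,0,0,0, 0,0,0,0,0,0,0, 0,0,0,0,0,0,0]'
python3 -m pendant '[0,0,-0.03,0,0,0,0, 0,0,0,0,0,0,0, 0,0,0,0,0,0,0]'
```

```text
time_s: 16.08
tool_pos: [0.6306, 0.113, 0.0561]
tool_rot: [-90.0, -0.0, -89.6]
force: [-0.6, 0.6, -2.6]
grip_width: 0.0196
time_s: 16.45
tool_pos: [0.6305, 0.1131, 0.0548]
tool_rot: [-90.0, -0.0, -89.6]
force: [1.0, -0.9, -2.1]
grip_width: 0.0191
```

```bash
python3 -m pendant '[0,-0.02,-0.02,0,0,0,0, 0,0,0,0,0,0,0, 0,0,0,0,0,0,0]'
python3 -m pendant '[0,0,-0.02,0,0,0,0, 0,0,0,0,0,0,0, 0,0,0,0,0,0,0]'
```

```text
time_s: 16.82
tool_pos: [0.6305, 0.1122, 0.054]
tool_rot: [-90.0, -0.0, -89.6]
force: [-0.1, -0.0, -1.8]
grip_width: 0.019
time_s: 17.2
tool_pos: [0.6306, 0.1124, 0.0536]
tool_rot: [-90.0, -0.0, -89.6]
force: [-1.8, -0.9, 1.7]
grip_width: 0.019
```

```bash
python3 -m pendant '[0,0,0,0,0,0,30, 0,0,0,0,0,0,60, 0,0,0,0,0,0,60, 0,0,0,0,0,0,60, 0,0,0.3,0,0,0,60, 0,0,0.6,0,0,0,60, 0,0,0.7,0,0,0,60, 0,0,0.5,0,0,0,60, -0.4,0.3,0.2,0,0,0,60, -0.7,0.5,0,0,0,0,60]'
python3 -m pendant '[-0.8,0.6,0,0,0,0,60, -0.8,0.6,0,0,0,0,60, -0.8,0.6,0,0,0,0,60, -0.6,0.5,0,0,0,0,60, -0.4,0.3,0,0,0,0,60, -0.23,0.18,0,0,0,0,60, 0,0,0,0,0,0,60, 0,0,0,0,0,0,60]'
python3 - <<'E'
from h import *
snap('wrist','w4.png');snap('scene','s4.png');crop('s4.png',230,80,160,120,5,'s4c.png')
print(env.get_obs()['qpos'].round(1))
E
```

```text
time_s: 18.45
tool_pos: [0.5858, 0.1448, 0.1455]
tool_rot: [-90.0, 0.0, -89.7]
force: [-0.2, 0.4, -0.3]
grip_width: 0.06
time_s: 19.45
tool_pos: [0.4422, 0.2546, 0.1451]
tool_rot: [-90.0, -0.0, -89.7]
force: [0.5, -0.2, 0.1]
grip_width: 0.0601
[ 10.4   8.1 -46.2 107.2   6.3  67.3 -37.6]
```

View pics/w4.png

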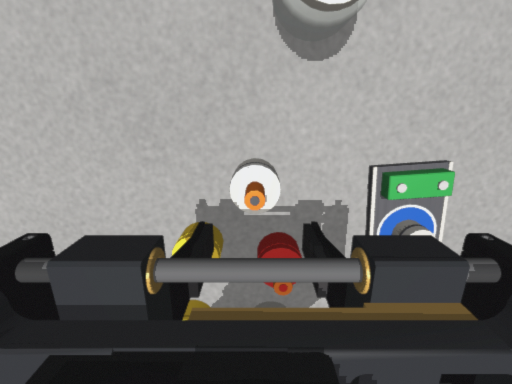

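View pics/s4c.png

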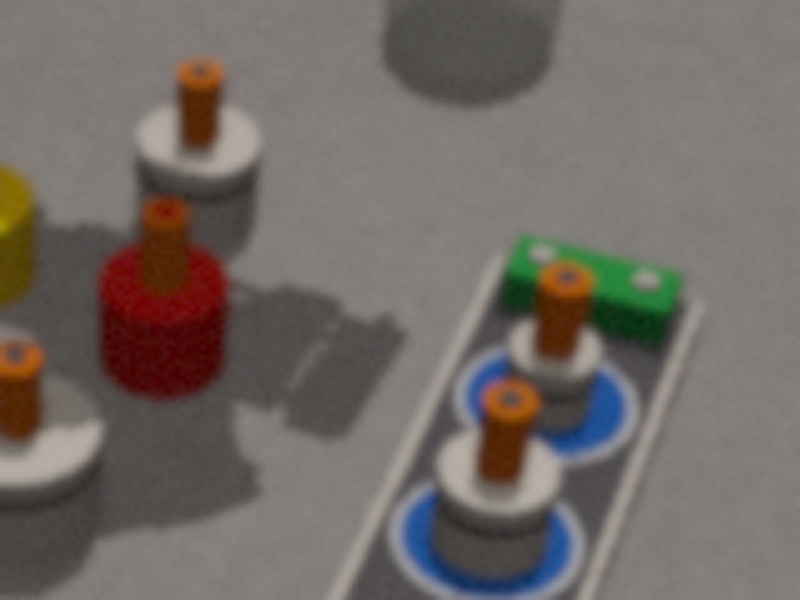

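m stands upright on mark b. The l shank top is at (255,200) in the wrist view, directly ahead of the fingers.

```bash
python3 - <<'E'
from h import *
c=load('w4.png')
print(world(c,255,200.5,.076).round(4))
E
python3 -m pendant '[0,0.02,-0.4,0,0,0,60, 0,0,-0.6,0,0,0,60, 0,0,-0.6,0,0,0,60, 0,0,-0.4,0,0,0,60, 0,0,-0.3,0,0,0,60, 0,0,-0.13,0,0,0,60, 0,0,0,0,0,0,60]'
python3 -m pendant '[0,0,0,0,0,0,0, 0,0,0,0,0,0,0, 0,0,0,0,0,0,0, 0,0,0,0,0,0,0, 0,0,0,0,0,0,0, 0,0,0,0,0,0,0]' 40
```

```text
[0.44   0.2568 0.076 ]
time_s: 20.42
tool_pos: [0.4414, 0.2564, 0.048]
tool_rot: [-90.0, 0.0, -89.6]
force: [-0.3, 0.0, 0.3]
grip_width: 0.06
time_s: 21.18
tool_pos: [0.4408, 0.2563, 0.0478]
tool_rot: [-90.0, -0.0, -89.6]
force: [-1.9, -0.5, 1.4]
grip_width: 0.019
```

```bash
python3 -m pendant '[0,0,0.3,0,0,0,0, 0,0,0.6,0,0,0,0, 0,0,0.8,0,0,0,0, 0,0,0.6,0,0,0,0, 0.2,-0.2,0.3,0,0,0,0, 0.5,-0.6,0,0,0,0,0, 0.6,-0.7,0,0,0,0,0, 0.6,-0.7,0,0,0,0,0, 0.6,-0.7,0,0,0,0,0, 0.6,-0.7,0,0,0,0,0]'
python3 -m pendant '[0.6,-0.7,0,0,0,0,0, 0.5,-0.6,0,0,0,0,0, 0.4,-0.4,0,0,0,0,0, 0.2,-0.25,0,0,0,0,0, 0.1,-0.13,-0.4,0,0,0,0, 0,0,-0.4,0,0,0,0, 0,0,0,0,0,0,0, 0,0,0,0,0,0,0]'
```

```text
time_s: 22.42
tool_pos: [0.566, 0.1099, 0.1512]
tool_rot: [-90.1, -0.0, -89.7]
force: [0.5, 0.4, -2.5]
grip_width: 0.0191
time_s: 23.42
tool_pos: [0.6369, 0.03, 0.12]
tool_rot: [-90.0, 0.0, -89.5]
force: [0.3, -0.4, -2.6]
grip_width: 0.0189
```

```bash
python3 -m pendant '[0,-0.03,-0.4,0,0,0,0, 0,0,-0.4,0,0,0,0, 0,0,-0.3,0,0,0,0, 0,0,-0.2,0,0,0,0, 0,0,-0.1,0,0,0,0, 0,0,-0.05,0,0,0,0, 0,0,0,0,0,0,0, 0,0,0,0,0,0,0]'
python3 -m pendant '[0,0,-0.03,0,0,0,0, 0,0,0,0,0,0,0, 0,0,0,0,0,0,0]'
```

```text
time_s: 24.42
tool_pos: [0.6376, 0.0279, 0.0624]
tool_rot: [-89.9, -0.0, -89.6]
force: [-0.3, 0.1, -2.5]
grip_width: 0.019
time_s: 24.8
tool_pos: [0.6373, 0.0279, 0.0608]
tool_rot: [-90.0, -0.0, -89.6]
force: [0.7, 0.2, -3.5]
grip_width: 0.0191
```

```bash
python3 -m pendant '[0,0,-0.02,0,0,0,0, 0,0,0,0,0,0,0, 0,0,0,0,0,0,0]'
```

```text
time_s: 25.18
tool_pos: [0.6373, 0.0279, 0.0599]
tool_rot: [-90.0, 0.0, -89.6]
force: [-0.3, 0.2, -3.9]
grip_width: 0.0191
```

```bash
python3 -m pendant '[0,0.02,-0.01,0,0,0,0, 0,0,0,0,0,0,0, 0,0,0,0,0,0,0]'; python3 -m pendant '[0,0,-0.01,0,0,0,0, 0,0,0,0,0,0,0, 0,0,0,0,0,0,0]'
```

```text
time_s: 25.55
tool_pos: [0.6374, 0.0284, 0.0599]
tool_rot: [-90.0, -0.0, -89.6]
force: [-1.6, -1.4, -0.3]
grip_width: 0.0191
time_s: 25.92
tool_pos: [0.6374, 0.0284, 0.0598]
tool_rot: [-90.0, -0.0, -89.6]
force: [-3.4, -1.7, 5.0]
grip_width: 0.019
```

```bash
python3 -m pendant '[0,0,0,0,0,0,30, 0,0,0,0,0,0,60, 0,0,0,0,0,0,60, 0,0,0,0,0,0,60, 0,0,0.3,0,0,0,60, 0,0,0.6,0,0,0,60, 0,0,0.7,0,0,0,60, 0,0,0.5,0,0,0,60, -0.4,0.06,0.2,0,0,0,60, -0.7,0.1,0,0,0,0,60]'
python3 -m pendant '[-0.8,0.1,0,0,0,0,60, -0.8,0.12,0,0,0,0,60, -0.8,0.12,0,0,0,0,60, -0.5,0.08,0,0,0,0,60, -0.37,0.04,0,0,0,0,60, 0,0,0,0,0,0,60, 0,0,0,0,0,0,60]'
python3 - <<'E'
from h import *
snap('wrist','w5.png');snap('scene','s5.png')
E
```

```text
time_s: 27.18
tool_pos: [0.594, 0.0352, 0.1526]
tool_rot: [-89.9, 0.0, -89.7]
force: [0.6, -0.6, 0.1]
grip_width: 0.0599
time_s: 28.05
tool_pos: [0.4632, 0.0534, 0.1516]
tool_rot: [-89.9, -0.0, -89.6]
force: [-0.5, -0.6, -0.8]
grip_width: 0.0598
```

View pics/w5.png

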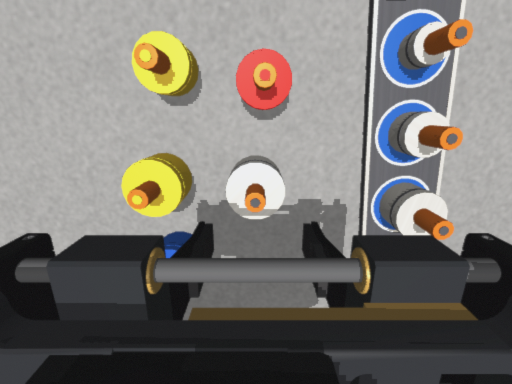

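View pics/s5.png

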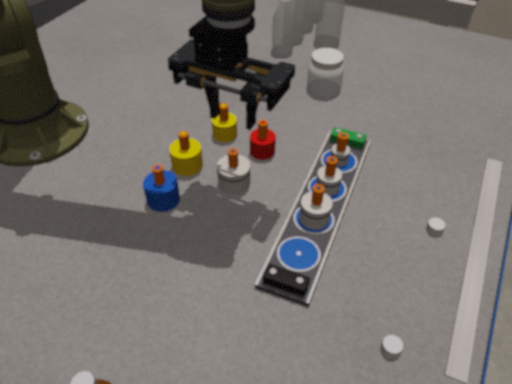

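s, m and l stand in order. The xl shank top is at (255,202) in the wrist view, with plenty of finger room before the yellow chuck.

```bash
python3 -m pendant '[0,0,-0.4,0,0,0,60, 0,0,-0.6,0,0,0,60, 0,0,-0.6,0,0,0,60, 0,0,-0.4,0,0,0,60, 0,0,-0.3,0,0,0,60, 0,0,-0.14,0,0,0,60, 0,0,0,0,0,0,60]'
python3 -m pendant '[0,0,0,0,0,0,0, 0,0,0,0,0,0,0, 0,0,0,0,0,0,0, 0,0,0,0,0,0,0, 0,0,0,0,0,0,0, 0,0,0,0,0,0,0]' 50
python3 - <<'E'
from h import *
c=load('w5.png'); print(world(c,255,202.5,.082).round(4))
E
```

```text
time_s: 29.02
tool_pos: [0.4626, 0.0535, 0.0536]
tool_rot: [-90.0, 0.0, -89.6]
force: [0.0, -0.1, -0.1]
grip_width: 0.0595
time_s: 29.78
tool_pos: [0.4616, 0.0534, 0.0534]
tool_rot: [-90.1, -0.0, -89.6]
force: [-3.4, 0.0, 3.3]
grip_width: 0.0186
[0.4611 0.0535 0.082 ]
```

```bash
python3 -m pendant '[0,0,0.3,0,0,0,0, 0,0,0.6,0,0,0,0, 0,0,0.8,0,0,0,0, 0,0,0.6,0,0,0,0, 0.2,-0.2,0.3,0,0,0,0, 0.4,-0.4,0,0,0,0,0, 0.6,-0.5,0,0,0,0,0, 0.7,-0.5,0,0,0,0,0, 0.7,-0.4,0,0,0,0,0, 0.7,-0.3,0,0,0,0,0]'
python3 -m pendant '[0.6,-0.2,0,0,0,0,0, 0.4,-0.1,0,0,0,0,0, 0.24,-0.11,0,0,0,0,0, 0,0,-0.4,0,0,0,0, 0,0,-0.4,0,0,0,0, 0,0,0,0,0,0,0, 0,0,0,0,0,0,0]'
```

```text
time_s: 31.02
tool_pos: [0.5953, -0.0409, 0.1562]
tool_rot: [-90.1, -0.0, -89.7]
force: [-0.2, 0.7, -5.0]
grip_width: 0.0187
time_s: 31.9
tool_pos: [0.6439, -0.0547, 0.1256]
tool_rot: [-90.0, -0.0, -89.6]
force: [0.2, -0.6, -4.5]
grip_width: 0.0189
```

```bash
python3 -m pendant '[-0.02,0,-0.4,0,0,0,0, 0,0,-0.4,0,0,0,0, 0,0,-0.3,0,0,0,0, 0,0,-0.2,0,0,0,0, 0,0,-0.1,0,0,0,0, 0,0,-0.05,0,0,0,0, 0,0,0,0,0,0,0, 0,0,0,0,0,0,0]'
python3 -m pendant '[0,0,-0.03,0,0,0,0, 0,0,0,0,0,0,0, 0,0,0,0,0,0,0]'
```

```text
time_s: 32.9
tool_pos: [0.6436, -0.0549, 0.0681]
tool_rot: [-89.9, -0.0, -89.6]
force: [-0.5, -0.6, -4.3]
grip_width: 0.0189
time_s: 33.28
tool_pos: [0.6433, -0.055, 0.0664]
tool_rot: [-90.0, -0.0, -89.6]
force: [0.0, 0.3, -5.5]
grip_width: 0.0189
```

```bash
python3 -m pendant '[0,0,-0.02,0,0,0,0, 0,0,0,0,0,0,0, 0,0,0,0,0,0,0]'
```

```text
time_s: 33.65
tool_pos: [0.6433, -0.0549, 0.0656]
tool_rot: [-90.0, -0.0, -89.6]
force: [0.5, -0.8, -5.4]
grip_width: 0.0184
```

```bash
python3 -m pendant '[0,0,-0.01,0,0,0,0, 0,0,0,0,0,0,0, 0,0,0,0,0,0,0]'; python3 -m pendant '[0,0,-0.01,0,0,0,0, 0,0,0,0,0,0,0, 0,0,0,0,0,0,0]'
```

```text
time_s: 34.02
tool_pos: [0.6433, -0.0549, 0.0655]
tool_rot: [-90.0, -0.0, -89.6]
force: [-2.3, 0.2, -1.1]
grip_width: 0.0191
time_s: 34.4
tool_pos: [0.6433, -0.0549, 0.0654]
tool_rot: [-90.0, -0.0, -89.6]
force: [-4.6, 0.6, 5.0]
grip_width: 0.0191
```

Contact reached. I release, rise and back away so the cameras can see the rail.

```bash
python3 -m pendant '[0,0,0,0,0,0,30, 0,0,0,0,0,0,60, 0,0,0,0,0,0,60, 0,0,0,0,0,0,60, 0,0,0.3,0,0,0,60, 0,0,0.6,0,0,0,60, 0,0,0.7,0,0,0,60, 0,0,0.7,0,0,0,60, 0,-0.4,0.5,0,0,0,60, -0.4,-0.7,0,0,0,0,60]'
python3 -m pendant '[-0.7,-0.8,0,0,0,0,60, -0.7,-0.8,0,0,0,0,60, -0.7,-0.8,0,0,0,0,60, -0.7,-0.4,0,0,0,0,60, -0.3,0,0,0,0,0,60, 0,0,0,0,0,0,60, 0,0,0,0,0,0,60]'
python3 - <<'E'
from h import *
snap('scene','s6.png');snap('top','t6.png')
crop('s6.png',255,120,125,180,3.3,'s6c.png');crop('t6.png',140,100,200,75,4,'t6c.png')
E
```

```text
time_s: 35.65
tool_pos: [0.6291, -0.099, 0.1795]
tool_rot: [-89.7, -0.0, -89.5]
force: [0.0, -0.1, 1.1]
grip_width: 0.0598
time_s: 36.52
tool_pos: [0.5045, -0.2097, 0.1771]
tool_rot: [-89.9, 0.0, -89.5]
force: [1.1, 1.1, 0.4]
grip_width: 0.0603
```

View pics/s6c.png

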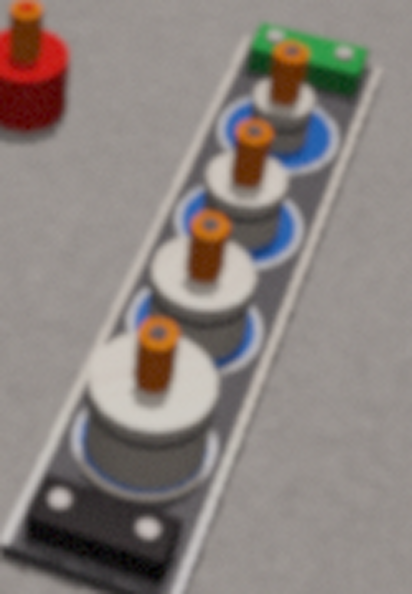

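View pics/t6c.png

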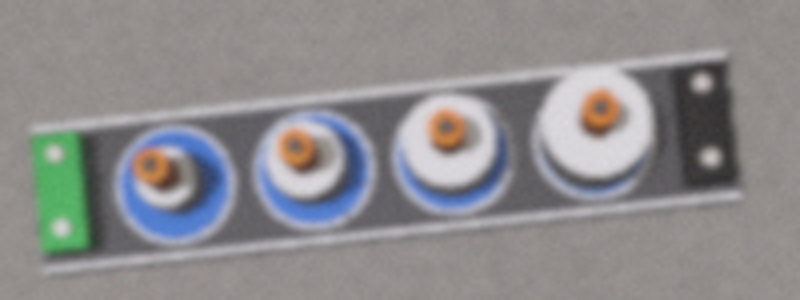

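View pics/t6.png

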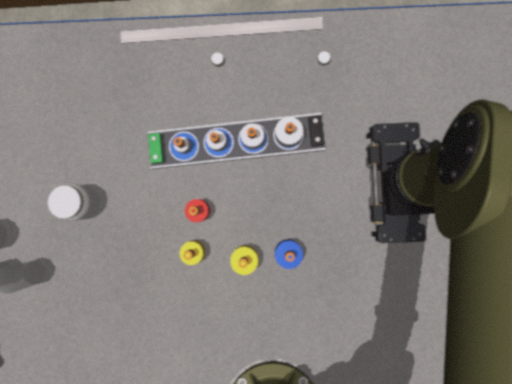

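```bash
python3 - <<'E'
from h import *
c=load('t6.png'); g=lambda x,y:(140+(x+.5)/4-.5,100+(y+.5)/4-.5)
M=[(.6236,.1958),(.6299,.1123),(.6368,.0286),(.6422,-.0554)]
for p,z,q,zs,m in zip([(152,166),(298,147),(447,128),(601,110)],[.076,.082,.088,.094],[(168,178),(306,158),(449,137),(598,122)],[.042,.048,.054,.06],M):
    print(((world(c,*g(*p),z)[:2]-m)*1000).round(1),((world(c,*g(*q),zs)[:2]-m)*1000).round(1))
c=load('s6.png'); g=lambda x,y:(255+(x+.5)/3.3-.5,120+(y+.5)/3.3-.5)
M=[(.6254,.1972),(.6314,.1134),(.6374,.0296),(.6438,-.0542)]
for p,z,m in zip([(291,52),(254,131),(210,223),(158,332)],[.076,.082,.088,.094],M): print(((world(c,*g(*p),z)[:2]-m)*1000).round(1))
a=cv2.imread('pics/s6.png');b=cv2.imread('pics/scene0.png')
cv2.imwrite('pics/bot.png',cv2.resize(np.hstack([b[330:384,40:140],a[330:384,40:140]]),None,fx=4,fy=4))
E
```

```text
[-0.4 -2. ] [-1.1 -2.8]
[-0.1 -0.8] [ 0.4 -0.4]
[-0.6  0.5] [1.5 0.8]
[-0.3  1.1] [0.5 0.6]
[ 0. -3.]
[ 0.4 -0.2]
[0.5 1. ]
[0.3 0.4]
```

View pics/bot.png

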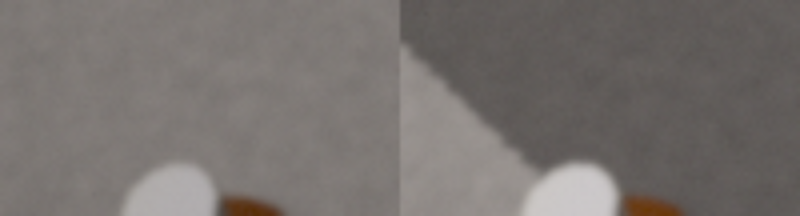

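```bash
python3 - <<'E'
from cell import env
print(env.sign_off())
E
```

```text
the job is handed in; nothing more can be done
None
```

All four capping chucks stand upright on the rail in size order: s on mark a next to the green block, then m on b, l on c, and xl on d next to the black block. I lowered each one until the wrist force showed contact before opening the fingers. I handed the job in at about 37 s with the gripper clear of everything.

- **Placement:** the last top and scene views put m, l and xl within about 1.5 mm of their mark centres. Chuck s reads 2 to 3 mm off along the row, towards mark b. An earlier check of the same chuck read about 1 mm, and the cameras are only good to about 2 mm, so I left it rather than re-grip it.
- **Other objects:** the jar, both caps, and the red, yellow and blue look-alikes appear where they started. The arm hid the bottle in the last top view. The part of it visible in the scene view matched the first picture.

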